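Pack a returned radio kit into its two case inserts

ROBOT

A 6-joint arm with a two-finger parallel gripper is mounted at the origin on a cart in front of the work surface, level with it; the furniture and walls round the work are solid. World frame = base frame: x ahead of the robot, y to its left, z up, the work surface at z = 0. Lengths are in mm, angles in rad, forces in N, time in s.
With the tool pointing down it reaches from about 275 to 725 mm from the base axis. Payload 5.6 kg.
Tool frame: the origin (TCP) lies between the finger pads; the fingertips stand 8 mm ahead of it and the grasp point (between the pads) lies 11 mm behind it; z points along the fingers, y is the line along which they close (so a half turn about z gives the same grasp; the last joint's range is limited). The gripper opens to 85 mm and grips with 20 to 120 N. Pads are 22 mm wide; open, the fingers measure 114 mm over their backs; the gripper's body (76 mm by 85 mm) begins 54 mm behind the grasp point. The pads swing forward as they close: fully open they stand 13 mm farther back than shut.
Start: joints at [-0.903, 0.255, 0.108, 0, -1.424, -0.285], TCP at [205.454, -510.178, 239.283] pointing down, gripper open.
Joint ranges: [-2.95, 2.95], [-1.21, 1.97], [-1.09, 1.5], [-2.87, 1.71], [-2.94, -0.07], [-3.05, 3.05]. Speed limits (rad/s): [2.57, 2.57, 3.14, 3.14, 3.14, 3.14].

INTERFACE

Orientations are given as a unit quaternion [x, y, z, w].
In Python, from workcell import reach, line_to, movej, grip, wait, inverse_kinematics, observe, get_image, PlanningError, finish_job, search_frame gives the robot as it stands. Calls block until the motion is done:
- reach(position, orientation): joint-space move of the TCP to a pose.
- line_to(position, rot=None, speed=150, stop_force=None): straight line of the TCP; rot=None keeps the orientation; speed is the mean speed in mm/s. With stop_force (N) it stops when the force on the tool has changed by that much, and returns True; else False.
- movej(angles): joint-space move.
- grip(opening): finger opening in mm; the grip force is fixed at half the most; returns when the fingers have stopped.
- wait(seconds).
- inverse_kinematics(position, orientation): joint angles nearest the present ones, or None.
- observe(): the state.
- get_image(name): name is "scene" or "top" or "wrist"; returns a dict with "img" (400x640x3 uint8, red, green, blue), "z_map" (400x640 float32, mm along the optical axis (not along the pixel's ray), 0 where there is no reading), "fx", "fy", "cx", "cy" (pixels), "k1" (the pictures are not rectified: a ray, as slopes to the right and down, at radius r is drawn at 1 + k1 r^2 times it, then the intrinsics apply), "camera_from_world" (4x4, takes a point from world to camera coordinates). Camera axes: x right, y up, looking along -z (the intrinsics and any distortion apply to the point x, -y, -z); pixel columns grow to the right and rows downward; lengths in mm; the calibration is good to about 2 mm. A picture is of the moment at which its call begins.
A pose or a line that the arm cannot do raises PlanningError and nothing moves.
- finish_job(): hands the job in; it is judged then, once.
Trained networks look in the newest picture that a camera, given by its name, has taken for a name from the list of things; names that differ only in an ending like _2 or _b are one class to them, and where a whole thing is asked for, a point or a joint stands for the part that bears it (a point fixed in the world has none). Each returns a list of dicts, best first, with "p" (0 to 1); they miss things now and then, are a little off and sometimes report something else, mostly with a low value. They report only what shows in the picture. A call takes as long as a camera call.
- search_frame(camera, name): "centre" ([row, column] in pixels, amid what is visible of it).
The state is a dict: "t": time; "joint_pos": joint angles; "joint_vel": joint speeds; "effort": joint torques, N m; "tcp_pos": TCP position; "tcp_rot": TCP orientation; "force": force on the tool from outside, world axes, zero at the start; "wrist_torque": the same for the moment, N m; "opening": finger opening in mm; "grasp_force": force on a finger pad.
Only numpy, scipy, OpenCV 4.12 (cv2) and the standard library are available. Lean on these libraries where they do the work, as an engineer would, in place of code of your own. Each camera call takes 0.05 s, during which the arm holds its last target. There are 200 camera calls.

TASK

A loaned radio kit has come back: pack its five pieces, lying on the right and at the back of the table, into the two grey moulded case inserts on the left. In the insert with the deep pocket, lay the black power adapter at the bottom of the pocket, the silver handset on top of it, and the yellow key tag in the narrow slot behind them; in the other insert lay the black handheld radio on its back in its pocket, antenna in the antenna channel, and the slim black belt clip in the narrow slot in front of it. Lower every piece until it rests flat in its own place and do not drop any of them.

Things in the scene. Friction and masses are not known exactly. Their poses are not given: they have to be found in the camera images.
- charger_insert: Grey insert, fixed, 132x152x40 mm, origin mid-underside, z up, x away from robot (yaw about 0). Deep pocket centred x -27, y 0, 67 wide (x): floor z 4, 120 long (y); above z 29, 137 long, for the handset lying on the adapter (z 32). Tag slot behind: centre x 42, y 0, 36 (x) by 87 (y), floor z 30. Open finger groove 60 wide (y -30 to 30), floor z 4, runs along x across pocket and slot.
- radio_insert: Grey insert, fixed, 130x184x40 mm, origin mid-underside, z up, x toward robot (yaw about pi). Radio pocket floor z 16: x -60 to 6, y -43 to 86, antenna channel x -26 to 0 on to y -86; the radio's origin goes to x -27, y 0, axes parallel. Clip slot in front: centre x 43, y 25, 34 (x) by 87 (y), floor z 28. Open finger groove 60 wide (y -5 to 55), floor z 10, along x across pocket and slot.
- power_adapter: Black laptop-style power adapter block, 108 (x) x 50 (y) x 28 mm, 0.22 kg, no cable. Origin: centre of its underside; x is its long axis. Either way round fits.
- silver_handset: Silver handset with a small display, 125 (x) x 55 (y) x 22 mm (grip sides 20 mm high), 0.14 kg. Origin: centre of its underside; x is its long axis. Grasp by its long sides. Either way round fits.
- key_tag: Yellow plastic key tag, 24 (x) x 75 (y) x 9 mm, flat. Origin: centre of its underside; y is its long axis. Either way round fits.
- handheld_radio: Black handheld radio lying on its back, 54 (x) x 160 (y, with antenna) x 30 mm, 0.24 kg. Origin: centre of the outline, on the underside. Body 54 wide from y -30 to 80 (grasp it across x near y = 25 mm); the 14 mm thick stub antenna lies along x = 14 from y -30 to -80, axis 15 mm up; a knob at x = -12 reaches y = -37.
- belt_clip: Black belt clip, 75 (x) x 20 (y) x 14 mm (grip sides 11 mm high). Origin: centre of its underside; x is its long axis. Either way round fits.

How it is judged:
By the outcome, as a careful person would: the job done as asked, in the order asked, and still so for the second after the job is handed in, with the robot touching nothing.
It also fails if it takes over 136 s, if anything falls off the work surface, if the arm or the gripper's body presses on something with over 40 N, if the wrist force passes 120 N, or if a joint passes its speed limit or range.

## Working session

There is one attempt and no reset: what is moved stays moved. The work goes in short steps, each a Python script; the robot and the scene stay as the last script left them, time stands still between calls to the robot, and variables do not carry over. Pictures are saved under pics/ and viewed, at most 14 in all, crops included, and the job is handed in when it is done.

```bash
ls; mkdir -p pics
cat > h.py <<'E'
import numpy as np, cv2
from workcell import *
def world_map(d):
    h,w=d["z_map"].shape
    v,u=np.mgrid[0:h,0:w].astype(float)
    K=np.array([[d["fx"],0,d["cx"]],[0,d["fy"],d["cy"]],[0,0,1.]])
    p=cv2.undistortPoints(np.stack([u.ravel(),v.ravel()],1)[:,None],K,np.array([d["k1"],0,0,0.]))[:,0].reshape(h,w,2)
    z=d["z_map"].astype(float)
    P=np.stack([p[...,0]*z,-p[...,1]*z,-z,np.ones_like(z)],-1)
    W=(P@np.linalg.inv(d["camera_from_world"]).T)[...,:3]
    W[z<=0]=np.nan
    return W
E
python3 - <<'E'
from h import *
for n in ["top","scene"]:
    d=get_image(n); cv2.imwrite(f"pics/{n}0.png",d["img"][...,::-1]); W=world_map(d)
    np.savez(f"{n}0.npz",W=W,img=d["img"])
    print(n,d["camera_from_world"].round(2).tolist(),d["fx"],d["k1"])
    for o in ["charger_insert","radio_insert","power_adapter","silver_handset","key_tag","handheld_radio","belt_clip"]:
        for r in search_frame(n,o)[:2]:
            i,j=np.round(r["centre"]).astype(int); print(o,round(r["p"],2),i,j,W[i,j].round(0))
print(observe())
E
```

```text
pics
top [[-0.02, -1.0, 0.0, 7.14], [0.99, -0.02, 0.16, -534.55], [-0.16, 0.0, 0.99, -1125.92], [0.0, 0.0, 0.0, 1.0]] 465.8521956205795 -0.08518195385758577
charger_insert 0.97 254 199 [400. 297.   3.]
radio_insert 0.71 186 194 [576. 311.  11.]
power_adapter 0.74 156 292 [647.  54.  26.]
silver_handset 0.62 259 423 [ 376. -273.   18.]
key_tag 0.76 150 359 [ 665. -122.    7.]
handheld_radio 0.58 171 439 [ 600. -326.   26.]
belt_clip 0.8 212 425 [ 496. -286.   13.]
scene [[-0.91, -0.42, -0.02, 460.41], [0.23, -0.52, 0.82, -155.67], [-0.36, 0.74, 0.57, -1017.85], [0.0, 0.0, 0.0, 1.0]] 415.607964211642 -0.055474084354719774
charger_insert 0.58 293 316 [397. 291.   7.]
radio_insert 0.93 275 245 [554. 336.  39.]
radio_insert 0.65 148 346 [ 587. -337.   32.]
power_adapter 0.92 209 267 [652.  84.  29.]
power_adapter 0.4 273 245 [557. 331.  40.]
silver_handset 0.54 168 407 [301. -59. 168.]
key_tag 0.56 168 406 [303. -55. 169.]
handheld_radio 0.71 149 344 [ 593. -333.   29.]
{'t': 0.8, 'joint_pos': array([-9.03379738e-01,  2.55091639e-01,  1.08198668e-01,  2.24920406e-06,
       -1.42388188e+00, -2.84621580e-01]), 'joint_vel': array([-6.15194470e-05, -3.08899713e-05, -1.37529726e-04,  1.02908460e-03,
       -1.56537583e-03, -3.46310105e-04]), 'effort': array([ 9.35448661e-04, -3.86361408e+01,  2.38063788e+01,  5.36771402e+00,
       -4.60886804e-04, -1.88338070e-06]), 'tcp_pos': array([ 205.46710767, -510.17830341,  239.28738118]), 'tcp_rot': array([-1.90231227e-01,  9.81739314e-01, -1.00564650e-05,  3.93308674e-06]), 'force': array([-0.21701028,  0.05600084,  0.62171732]), 'wrist_torque': array([ 0.00350004, -0.00827996,  0.0361825 ]), 'grasp_force': 0.0, 'opening': 85.54992140419179}
```

View pics/top0.png

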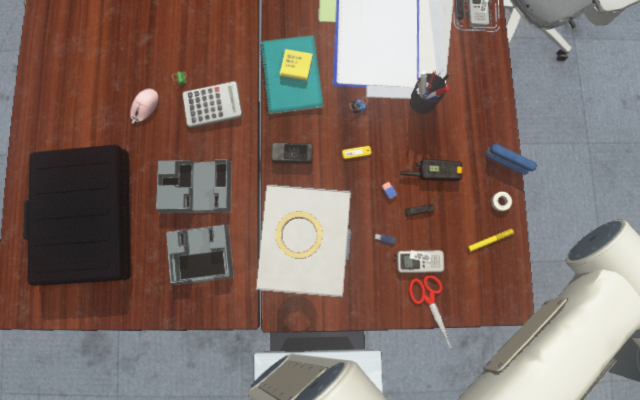

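View pics/scene0.png

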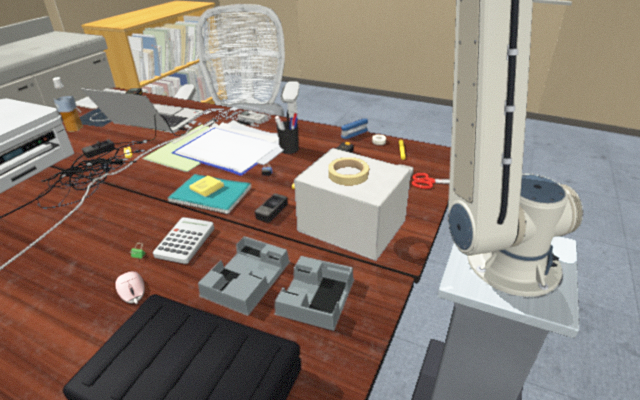

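Run:
```python
from h import *
z=np.load("top0.npz"); W=z["W"]; img=z["img"]
print("table z", np.nanmedian(W[220:300,260:380,2]))
def comp(seed,zmin,box=60):
    m=(W[...,2]>zmin)&(W[...,2]<60)
    n,l=cv2.connectedComponents(m.astype(np.uint8),connectivity=4)
    k=l[seed]; return l==k if k else None
for o,s,zm in [("adapter",(156,292),6),("handset",(259,423),6),("tag",(150,359),4),("radio",(171,439),6),("clip",(212,425),4),("charger",(254,170),6),("radins",(186,225),6)]:
    m=comp(s,zm)
    if m is None: print(o,"none");continue
    P=W[m]; r=cv2.minAreaRect(P[:,:2].astype(np.float32))
    zt=np.percentile(P[:,2],90); T=P[P[:,2]>zt-4]; rt=cv2.minAreaRect(T[:,:2].astype(np.float32))
    print(o,m.sum(),np.round(r[0],1),np.round(r[1],1),round(r[2],1),"ztop",zt.round(1),"top:",np.round(rt[0],1),np.round(rt[1],1),round(rt[2],1))
```

```text
table z 165.2556417736805
adapter 831 [658.   55.5] [107.1  50.2] 88.6 ztop 29.6 top: [657.5  55.1] [106.2  49.2] 88.8
handset 988 [ 370.8 -263.5] [125.6  52.9] 89.9 ztop 22.2 top: [ 370.8 -265.4] [117.3  50.3] 88.5
tag 241 [ 660.8 -116.5] [27.7 76.7] 9.4 ztop 10.4 top: [ 659.6 -116.6] [24.7 73.6] 8.0
radio 961 [ 608.1 -305.8] [159.7  53.9] 87.0 ztop 29.9 top: [ 603.7 -331.1] [106.3  51.7] 82.7
clip 219 [ 503.  -273.1] [20.  75.2] 8.3 ztop 14.7 top: [ 503.1 -274. ] [18.3 72.1] 8.2
charger 834 [393.3 344. ] [131.4  47.9] 6.0 ztop 40.8 top: [393.8 345.3] [127.2  44.5] 6.0
radins 3594 [574.9 310. ] [186.6 132.5] 89.4 ztop 40.1 top: [576.  310.8] [182.6 128.2] 89.1
```

The top view shows the two inserts on the left (cols 155–230, rows 160–285) and the pieces at the adapter (156,292), tag (150,358), radio (170,435), clip (210,420) and handset (260,420). A tall white box with a ring on top stands in the middle (cols 258–350, rows 185–295). The scene view confirms that the inserts' grooves are open, and I have to carry over or around the box.

```bash
cat >> h.py <<'E'
from scipy.spatial.transform import Rotation as R
def down(a):  # tool down, tool y (closing line) at world angle a
    # start quat [-.19,.98,0,0]: tool z = -Z
    y=np.array([np.cos(a),np.sin(a),0]); z=np.array([0,0,-1.]); x=np.cross(y,z)
    return R.from_matrix(np.stack([x,y,z],1)).as_quat()
E
python3 - <<'E'
from h import *
z=np.load("top0.npz"); W=z["W"]
m=(W[...,2]>120)&(W[...,2]<220)&(W[...,1]>-200)&(W[...,1]<250)&(W[...,0]>250)
P=W[m]; r=cv2.minAreaRect(P[P[:,2]<170][:,:2].astype(np.float32)); print("box",r,"max z",P[:,2].max(), P.min(0),P.max(0))
# charger
m=(W[...,2]>25)&(W[...,2]<60)&(W[...,0]>300)&(W[...,0]<490)&(W[...,1]>200)&(W[...,1]<390)
P=W[m];print("charger",cv2.minAreaRect(P[:,:2].astype(np.float32)),m.sum())
m=(W[...,2]>25)&(W[...,2]<60)&(W[...,0]>490)&(W[...,0]<660)&(W[...,1]>190)&(W[...,1]<420)
P=W[m];print("radins",cv2.minAreaRect(P[:,:2].astype(np.float32)),m.sum())
A=[];Rr=[];Z=[]
for x in range(350,721,60):
  for zz in (10,150,300):
    q=inverse_kinematics([x,0,zz],down(0))
    if q is None: print("none",x,zz);continue
    p=q[1]-q[2]; A.append([1,np.sin(q[1]),np.cos(q[1]),np.cos(p),np.sin(p)]);Rr.append(x);Z.append(zz)
    if zz==10: print(x,np.round(q,3))
for b in (Rr,Z): print(np.round(np.linalg.lstsq(np.array(A),np.array(b,float),rcond=None)[0],1))
for nm,p,a in [("adapter",(658,55,5),0),("tag",(661,-116,5),0),("radio",(605,-331,5),0),("clip",(503,-273,5),0.14),("handset",(371,-264,5),0),("C",(370,290,5),0.1),("R",(602,285,20),0)]:
    for k in (0,np.pi): print(nm,np.round(inverse_kinematics(p,down(a+k)),2))
E
```

```text
box ((420.016357421875, 18.96393585205078), (199.11386108398438, 235.32009887695312), 83.910888671875) max z 196.50625501118247 [296.0322103  -82.71735919 139.80817187] [545.50426004 130.12172196 196.50625501]
charger ((399.34893798828125, 292.4937744140625), (129.4586181640625, 151.99851989746094), 6.21211576461792) 1234
radins ((576.0963134765625, 310.9354553222656), (184.65280151367188, 130.14920043945312), 89.46448516845703) 1617
350 [ 0.457  0.098 -0.757  0.    -0.716  2.685]
410 [ 0.386  0.207 -0.615  0.    -0.748  2.755]
470 [ 0.335  0.307 -0.467  0.    -0.796  2.807]
530 [ 0.296  0.404 -0.312  0.    -0.855  2.846]
590 [ 0.265  0.499 -0.146  0.    -0.925  2.877]
650 [ 0.24   0.597  0.032  0.    -1.006  2.902]
710 [ 0.219  0.701  0.23   0.    -1.1    2.922]
[ 94.1 485.1 -36.8 373.3  -2.4]
[-205.9    0.   520.7   -0.  -400.8]
adapter [ 0.32  0.62  0.06  0.   -1.01  2.82]
adapter [ 0.32  0.62  0.06  0.   -1.01 -0.32]Traceback (most recent call last):
  File "<stdin>", line 19, in <module>
    return _wrapfunc(a, 'round', decimals=decimals, out=out)
    return _wrapit(obj, method, *args, **kwds)
    result = getattr(arr, method)(*args, **kwds)
TypeError: unsupported operand type(s) for *: 'NoneType' and 'float'
```

Run:
```python
from h import *
z=np.load("top0.npz"); W=z["W"]
for ij in [(245,598),(270,570),(300,530),(350,490),(390,450),(375,285),(390,330)]: print(ij,W[ij].round(0))
z=np.load("scene0.npz"); W=z["W"]
for ij in [(225,460),(190,540),(230,530),(260,520),(60,490),(5,490),(205,580)]: print(ij,W[ij].round(0))
for nm,p,a in [("tag",(661,-116,5),0),("radio",(605,-331,5),0),("clip",(503,-273,5),0.14),("handset",(371,-264,5),0),("C",(370,290,5),0.1),("R",(602,285,20),0)]:
    for k in (0,np.pi):
        q=inverse_kinematics(p,down(a+k)); print(nm,k>0,None if q is None else np.round(q,2))
```

```text
(245, 598) [ 371. -360.  623.]
(270, 570) [nan nan nan]
(300, 530) [ 263. -550.    2.]
(350, 490) [  24. -692. -697.]
(390, 450) [-126. -525. -705.]
(375, 285) [175.  55. 379.]
(390, 330) [226. -12. 698.]
(225, 460) [133. 109. 155.]
(190, 540) [ -8.  15. 227.]
(230, 530) [ -8.  70. 157.]
(260, 520) [-9. 64. 67.]
(60, 490) [142.  72. 499.]
(5, 490) [161.  54. 587.]
(205, 580) [-100.  -26.  187.]
tag False None
tag True [ 0.06  0.64  0.09  0.   -1.03 -0.06]
radio False [-0.27  0.67  0.16  0.   -1.06 -2.87]
radio True [-0.27  0.67  0.16  0.   -1.06  0.27]
clip False [-0.22  0.48 -0.2   0.   -0.89 -2.78]
clip True [-0.22  0.48 -0.2   0.   -0.89  0.36]
handset False [-0.27  0.29 -0.51  0.   -0.77 -2.87]
handset True [-0.27  0.29 -0.51  0.   -0.77  0.27]
C False [ 1.    0.32 -0.47  0.   -0.78  2.24]
C True [ 1.    0.32 -0.47  0.   -0.78 -0.9 ]
R False [ 0.68  0.61  0.09  0.   -1.05  2.47]
R True [ 0.68  0.61  0.09  0.   -1.05 -0.68]
```

The upper arm and forearm stay well above the box, with the wrist about 360 mm over the TCP. Next I take close wrist views on the way round.

Run:
```python
from h import *
Q=down(np.pi)
def seg(W,c,zr,hw):
    m=(W[...,2]>zr[0])&(W[...,2]<zr[1])&(abs(W[...,0]-c[0])<hw[0])&(abs(W[...,1]-c[1])<hw[1])
    n,l,s,_=cv2.connectedComponentsWithStats(m.astype(np.uint8))
    return m
views=[("a",(430,-270,300)),("b",(560,-310,300)),("c",(620,-30,330)),("d",(540,290,330)),("e",(360,290,330))]
T={"handset":((371,-264),(5,40),(45,80)),"clip":((503,-273),(4,30),(32,50)),"radio":((608,-306),(5,50),(45,100)),"tag":((661,-116),(3.5,30),(35,50)),"adapter":((658,55),(6,50),(45,70)),"charger":((399,292),(25,60),(90,100)),"radins":((576,311),(25,60),(80,105))}
for n,p in views:
    try: reach(p,Q)
    except PlanningError as e: print(n,e); continue
    wait(.2); d=get_image("wrist"); cv2.imwrite(f"pics/w{n}.png",d["img"][...,::-1]); W=world_map(d); np.savez(f"w{n}.npz",W=W,img=d["img"])
    print(n,"t",observe()["t"],"fov",np.nanmin(W[...,:2].reshape(-1,2),0).round(),np.nanmax(W[...,:2].reshape(-1,2),0).round())
    for o,(c,zr,hw) in T.items():
        m=seg(W,c,zr,hw)
        if m.sum()>300:
            P=W[m]; r=cv2.minAreaRect(P[:,:2].astype(np.float32)); print("  ",o,m.sum(),np.round(r[0],1),np.round(r[1],1),round(r[2],2),"z",np.percentile(P[:,2],90).round(1))
```

```text
a t 2.3167 fov [-878. -724.] [1044.  977.]
   handset 3528 [ 361.9 -262.7] [123.3  71.8] 89.82 z 21.8
   clip 764 [ 503.  -273.3] [20.4 73.7] 8.63 z 15.0
   radio 4127 [ 606.3 -307.2] [158.8  52.7] 85.93 z 29.5
   tag 730 [ 658.9 -115.2] [26.1 73.8] 8.76 z 9.8
b t 3.1667 fov [-767. -766.] [1178.  142.]
   handset 3431 [ 365.1 -259.7] [133.5  80.3] 80.36 z 21.7
   clip 717 [ 503.1 -274.5] [20.1 74.5] 8.41 z 14.9
   radio 3482 [ 607.1 -307.4] [157.9  53.5] 83.82 z 29.5
   tag 675 [ 658.3 -114.8] [24.7 75.9] 8.38 z 9.6
c t 4.525 fov [-1020.  -495.] [1277. 1282.]
   handset 1649 [ 362.4 -226.6] [73.7 50.3] 1.58 z 22.1
   tag 923 [ 660.8 -107.5] [89.6 44.1] 77.19 z 10.1
   adapter 2316 [658.2  55. ] [108.   48.9] 87.73 z 29.1
   charger 364 [405.5 297.7] [ 41.8 193.9] 46.98 z 40.8
   radins 1083 [576.3 267.4] [ 98.1 127.9] 89.18 z 40.9
d t 6.025 fov [-1028.    33.] [1691. 1562.]
   adapter 1355 [659.4  91.7] [38.  50.7] 88.72 z 29.5
   charger 4276 [399.9 293.1] [131.2 150.6] 6.07 z 41.2
   radins 4921 [576.1 310.5] [180.1 127.8] 89.78 z 41.2
e t 7.025 fov [-1031.   -11.] [1509. 1562.]
   adapter 1584 [658.7  90. ] [42.8 51.2] 89.19 z 29.4
   charger 4032 [399.5 293.4] [130.5 149.2] 6.16 z 41.3
   radins 5441 [575.3 311.1] [181.5 129.5] 89.8 z 41.2
```

Run:
```python
from h import *
a=np.load("wa.npz");e=np.load("wd.npz")
cv2.imwrite("pics/comp1.png",cv2.resize(np.hstack([a["img"][...,::-1],e["img"][...,::-1]]),(800,250)))
cv2.imwrite("pics/wa2.png",a["img"][...,::-1])
for n in "ab":
    W=np.load(f"w{n}.npz")["W"]
    def r(o,m):
        m=cv2.morphologyEx(m.astype(np.uint8),cv2.MORPH_OPEN,np.ones((3,3)))>0
        q=cv2.minAreaRect(W[m][:,:2].astype(np.float32)); print(n,o,m.sum(),np.round(q[0],1),np.round(q[1],1),round(q[2],2))
    m=(abs(W[...,0]-608)<50)&(abs(W[...,1]+306)<100)
    r("radio body",m&(W[...,2]>24)&(W[...,2]<40)); r("radio",m&(W[...,2]>5)&(W[...,2]<40))
    m=(abs(W[...,0]-371)<45)&(abs(W[...,1]+264)<80)
    for t in (12,16,19): r(f"hs>{t}",m&(W[...,2]>t)&(W[...,2]<40))
```

```text
a radio body 3276 [ 605.5 -331.5] [108.9  52.1] 86.72
a radio 4117 [ 606.3 -307.1] [158.7  52.7] 85.93
a hs>12 3338 [ 370.4 -266.8] [115.5  54.4] 89.4
a hs>16 3321 [ 370.4 -266.8] [115.5  54.4] 89.4
a hs>19 2411 [ 371.1 -265.4] [111.1  52.9] 89.37
b radio body 3038 [ 606.  -332.3] [107.5  51.7] 86.95
b radio 3479 [ 607.1 -307.4] [157.9  53.5] 83.82
b hs>12 3100 [ 369.8 -265.1] [120.6  54.1] 89.25
b hs>16 2995 [ 369.7 -266.7] [117.4  54.1] 89.15
b hs>19 2100 [ 370.2 -265.9] [113.   51.1] 87.84
```

View pics/wa2.png

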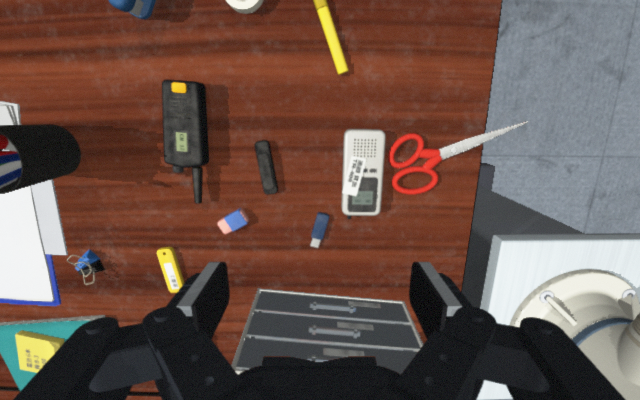

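View pics/wd.png

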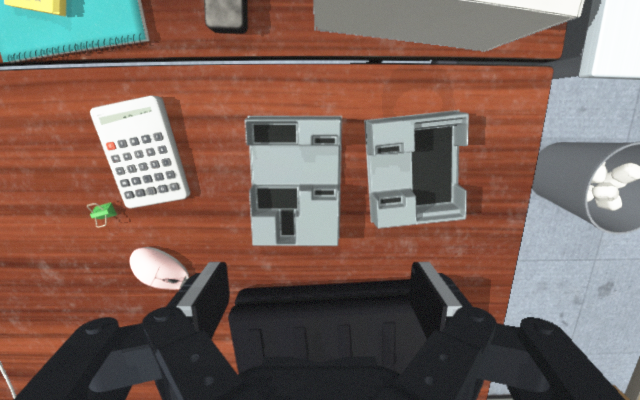

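The wrist view shows the handset (col 363, row 172) with the scissor handles (cols 390–440, rows 133–195) close beside it, where one finger would come down. The other view shows both inserts empty and unobstructed. I'll measure the scissors' height and position.

Run:
```python
from h import *
for n in "ab":
    z=np.load(f"w{n}.npz");W=z["W"];I=z["img"].astype(int)
    red=(I[...,0]>120)&(I[...,1]<70)&(I[...,2]<80)&(W[...,0]<380)&(W[...,1]<-180)&(W[...,1]>-360)
    P=W[red]; print(n,len(P),"z pct",np.nanpercentile(P[:,2],[5,50,95,99]).round(1))
    for y in range(-330,-200,10):
        s=P[(P[:,1]>=y)&(P[:,1]<y+10)]
        if len(s): print(y,len(s),"xmax",s[:,0].max().round(1),"xmin",s[:,0].min().round(1),"zmax",s[:,2].max().round(1))
    g=(abs(W[...,0]-370)<28)&(abs(W[...,1]+264)<70)&(W[...,2]>12); print("hs",np.nanpercentile(W[g][:,0],[1,99]),np.nanpercentile(W[g][:,1],[1,99]))
```

```text
a 3117 z pct [-0.9  1.2 10.1 10.9]
-330 1 xmax 302.9 xmin 302.9 zmax 7.5
-320 211 xmax 323.7 xmin 231.6 zmax 11.0
-310 116 xmax 331.3 xmin 287.9 zmax 12.0
-300 207 xmax 333.8 xmin 266.5 zmax 11.0
-290 330 xmax 333.7 xmin 205.4 zmax 11.9
-280 406 xmax 331.3 xmin 204.3 zmax 11.7
-270 163 xmax 325.8 xmin 261.7 zmax 11.5
-260 180 xmax 327.1 xmin 204.9 zmax 11.3
-250 236 xmax 326.3 xmin 204.9 zmax 11.1
-240 294 xmax 322.4 xmin 204.2 zmax 11.2
-230 236 xmax 324.8 xmin 203.3 zmax 2.5
-220 103 xmax 322.9 xmin 203.2 zmax 1.5
-210 118 xmax 313.4 xmin 209.4 zmax 2.0
hs [346.6337835  397.31891485] [-319.28626514 -215.91273318]
b 1663 z pct [-0.4  8.1 10.4 11.1]
-320 154 xmax 324.6 xmin 233.1 zmax 12.2
-310 110 xmax 331.1 xmin 281.9 zmax 11.5
-300 208 xmax 333.5 xmin 264.5 zmax 11.0
-290 227 xmax 332.9 xmin 261.2 zmax 11.8
-280 239 xmax 331.5 xmin 268.2 zmax 11.9
-270 154 xmax 325.6 xmin 265.1 zmax 10.7
-260 103 xmax 327.3 xmin 258.3 zmax 10.9
-250 177 xmax 326.2 xmin 258.5 zmax 11.4
-240 100 xmax 320.8 xmin 205.2 zmax 10.4
-230 141 xmax 316.5 xmin 204.2 zmax 2.4
-220 36 xmax 303.7 xmin 206.2 zmax 2.3
-210 2 xmax 273.9 xmin 253.6 zmax -0.7
hs [344.32746051 396.53594444] [-324.08276878 -209.25835434]
```

Gap beside the handset is only about 16 mm. I'll pick it off-centre, shift it clear and then regrasp it. The adapter goes first, and I'll probe the table once to calibrate the fingertip height.

```bash
cat >> h.py <<'E'
D=np.deg2rad
CH=(np.array([399.6,293.1]),D(6.1)); RI=(np.array([576.,310.7]),D(179.6))
def ins(I,x,y):
    c,s=np.cos(I[1]),np.sin(I[1]); return I[0]+[c*x-s*y,s*x+c*y]
CZ=265
def over(xy,deg,z=CZ): reach([xy[0],xy[1],z],down(np.pi+D(deg)))
def to(xy,z,speed=150,**k): return line_to([xy[0],xy[1],z],speed=speed,**k)
def st(tag=""):
    o=observe(); print(tag,"t",round(o["t"],1),"tcp",o["tcp_pos"].round(1),"F",o["force"].round(1),"open",round(o["opening"],1),"gf",round(o["grasp_force"],1))
E
python3 - <<'E'
from h import *
p=(658.2,55.1)
over(p,-1.6); grip(66); to(p,25,250); st("pre")
hit=to(p,-6,20,stop_force=5); st(f"hit {hit}")
E
```

```text
pre t 9.9 tcp [659.3  55.3  26.6] F [0.3 0.5 0.7] open 66.1 gf 0.0
hit True t 11.0 tcp [658.1  55.1   1.5] F [-1.9  1.4  4.8] open 65.9 gf 2.4
```

```bash
cat >> h.py <<'E'
def pz(w,tip=3): return tip+8-(76-np.sqrt(76**2-(w/2)**2))
def close(w):
    grip(w-12); st("closed")
def lift(p,z=CZ): to(p,z,250); st("lifted")
def place(I,x,y,deg,floor,pickz,rel,w):
    p=ins(I,x,y); over(p,deg); to(p,floor+pickz+8,200)
    wait(.2); hit=to(p,floor+pickz-4,25,stop_force=4); st(f"place hit {hit} want z {floor+pickz:.1f}")
    return p
E
python3 - <<'E'
from h import *
p=(658.2,55.1); z=pz(50)
to(p,z,30); close(50); lift(p)
p=place(CH,-27,0,6.1,4,z,70,50)
d=get_image("wrist"); cv2.imwrite("pics/pl1.png",d["img"][...,::-1])
E
```

```text
closed t 11.6 tcp [658.3  55.2   6.8] F [-0.1  0.4  0.2] open 49.3 gf 64.3
lifted t 12.8 tcp [657.5  55.2 263. ] F [ 0.8 -0.5 -2.9] open 49.0 gf 63.8
place hit True want z 10.8 t 16.2 tcp [373.  290.5  10.6] F [-0.1 -0.4  4.1] open 48.9 gf 64.9
```

View pics/pl1.png

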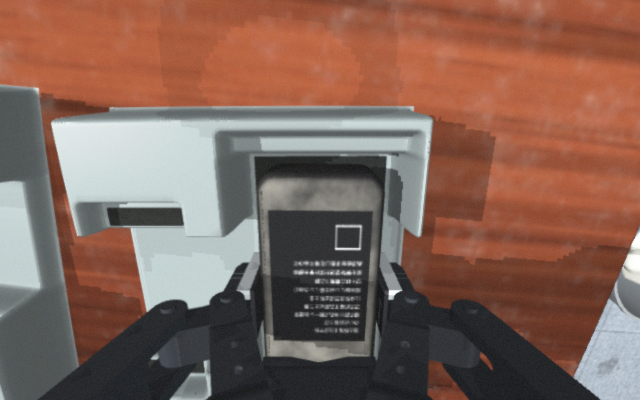

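The adapter is flat in the pocket, at cols 258–385 with margin all round, and the contact height is as expected. I release it and shift the handset away from the scissors.

Run:
```python
from h import *
p=ins(CH,-27,0); grip(68); st("rel"); lift(p)
w=55; z=pz(w,3); g=np.array([370.9,-219.0])
over(g,-0.7,150); grip(65); to(g,40,250); hit=to(g,z,60,stop_force=6); st(f"down {hit}")
close(w); to(g,z+6,40); g2=g+[34,0]; to(g2,z+6,80); to(g2,z-1,25,stop_force=4); st("set"); grip(66); to(g2,110,200)
wait(.1); d=get_image("wrist"); cv2.imwrite("pics/hs1.png",d["img"][...,::-1]); W=world_map(d)
d=get_image("top"); W=world_map(d)
m=(W[...,2]>13)&(W[...,2]<40)&(abs(W[...,0]-405)<45)&(abs(W[...,1]+266)<85); q=cv2.minAreaRect(W[m][:,:2].astype(np.float32)); print(m.sum(),q)
```

```text
rel t 16.6 tcp [372.1 289.6   9.8] F [ 1.  -0.1 -0.1] open 68.4 gf 0.0
lifted t 17.7 tcp [372.2 289.8 263.6] F [-1.2  0.4 -0.6] open 67.9 gf 0.0
down False t 21.1 tcp [ 371.2 -219.1    6.1] F [ 1.2 -0.2  0.2] open 65.0 gf 0.0
closed t 21.4 tcp [ 371.6 -219.2    6.6] F [-1.3  0.8  5.6] open 52.9 gf 63.5
set t 22.6 tcp [ 404.9 -219.3    7. ] F [-1.5 -0.2  6.1] open 52.4 gf 63.8
43 ((384.2710876464844, -218.49472045898438), (22.421754837036133, 10.056796073913574), 87.24807739257812)
```

View pics/hs1.png

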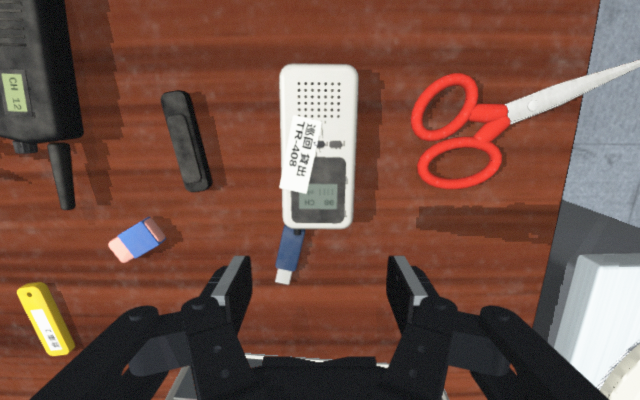

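The handset now stands clear of the scissors (cols 280–357, rows 65–228). The USB stick only sits at its end. Next I measure it, regrasp at the centre and place it.

Run:
```python
from h import *
d=get_image("wrist"); W=world_map(d)
m=(W[...,2]>13)&(W[...,2]<40)&(abs(W[...,0]-405)<40)&(W[...,1]>-350)&(W[...,1]<-190)
m=cv2.morphologyEx(m.astype(np.uint8),cv2.MORPH_OPEN,np.ones((5,5)))>0
q=cv2.minAreaRect(W[m][:,:2].astype(np.float32)); print(m.sum(),q)
(c,(a,b),ang)=q
deg=ang-90 if a>b else ang
assert max(a,b)>110 and abs(deg)<15
c=np.array(c); w=54; z=pz(w,3)
over(c,deg,110); to(c,40,250); hit=to(c,z,60,stop_force=6); st(f"down {hit}")
close(w); lift(c)
p=place(CH,-27,0,6.1,32,z,70,50)
d=get_image("wrist"); cv2.imwrite("pics/pl2.png",d["img"][...,::-1])
```

```text
12063 ((404.0954284667969, -265.4269104003906), (118.51628112792969, 54.41178512573242), 88.53085327148438)
down False t 25.2 tcp [ 404.2 -265.5    6. ] F [-0.   0.1 -0.3] open 65.9 gf 0.0
closed t 25.5 tcp [ 404.6 -265.7    6.6] F [-0.1  0.4  3.2] open 52.7 gf 62.5
lifted t 26.6 tcp [ 403.4 -264.9  263.4] F [ 0.1 -1.2 -1.6] open 52.6 gf 62.9
place hit True want z 38.0 t 30.5 tcp [372.9 290.5  38.3] F [-1.5  0.3  4.9] open 52.8 gf 63.4
```

View pics/pl2.png

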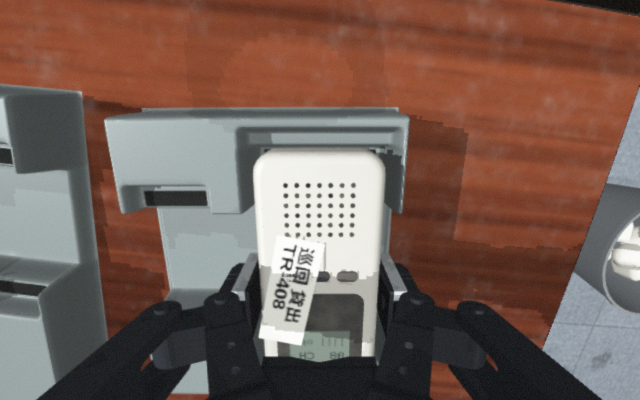

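The handset sits flush in its pocket at the expected height. I release it and do the key tag.

Run:
```python
from h import *
p=ins(CH,-27,0); grip(66); st("rel"); lift(p)
w=24; z=pz(w,2); c=np.array([659.5,-115.5])
over(c,8.5,265); grip(44)
to(c,40,250); hit=to(c,z,50,stop_force=5); st(f"down {hit}")
close(w); lift(c)
p=place(CH,42,0,6.1,30,z,0,0)
d=get_image("wrist"); cv2.imwrite("pics/pl3.png",d["img"][...,::-1])
```

```text
rel t 30.8 tcp [372.3 289.8  37.5] F [ 0.2  0.5 -0.4] open 65.9 gf 0.0
lifted t 31.9 tcp [372.2 289.8 263.6] F [-0.7 -0.5 -0.1] open 66.0 gf 0.0
down False t 35.8 tcp [ 659.7 -115.6    9.2] F [ 0.2  0.6 -0.2] open 43.7 gf 0.0
closed t 36.2 tcp [ 660.  -115.5    9.8] F [-0.7 -0.5  3.7] open 21.6 gf 59.9
lifted t 37.3 tcp [ 658.9 -115.3  263.2] F [ 0.1  0.8 -0.9] open 21.8 gf 59.6
place hit True want z 39.0 t 40.9 tcp [441.5 297.8  39.8] F [-1.5 -0.   3.8] open 21.7 gf 60.1
```

View pics/pl3.png

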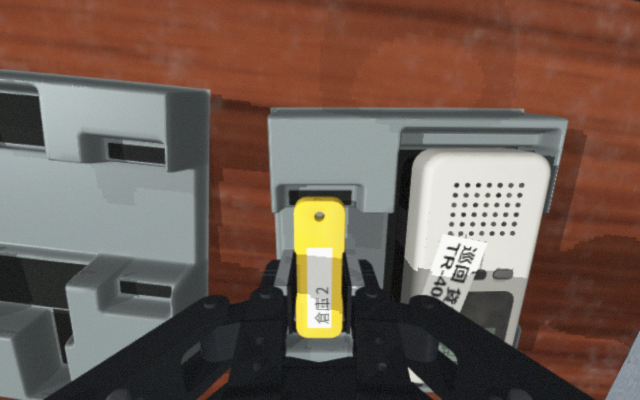

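The tag is in its slot (cols 295–345) with play at both ends, and the height is as picked. I release it and do the radio.

Run:
```python
from h import *
p=ins(CH,42,0); grip(36); st("rel"); lift(p)
w=54; z=pz(w,4); c=np.array([605.9,-331.8])
over(c,-3.2,265); grip(70)
to(c,45,250); hit=to(c,z,60,stop_force=6); st(f"down {hit}")
close(w); lift(c)
p=place(RI,-27,25,-0.4,16,z,0,0)
d=get_image("wrist"); cv2.imwrite("pics/pl4.png",d["img"][...,::-1])
```

```text
rel t 41.2 tcp [441.  297.2  38.9] F [ 0.  -0.8 -0.6] open 35.9 gf 0.0
lifted t 42.2 tcp [440.7 297.2 263.4] F [ 0.2 -0.1 -0.7] open 36.1 gf 0.0
down False t 46.8 tcp [ 606.1 -332.     7.3] F [0.2 0.2 0.7] open 69.9 gf 0.0
closed t 47.1 tcp [ 606.5 -332.     8.1] F [0.9 1.7 3.3] open 50.2 gf 63.3
lifted t 48.3 tcp [ 605.4 -331.3  262.9] F [-0.3 -0.1 -2.6] open 49.7 gf 62.6
place hit True want z 23.0 t 52.4 tcp [603.1 285.7  24.1] F [-0.8  0.4  4.8] open 49.7 gf 63.4
```

View pics/pl4.png

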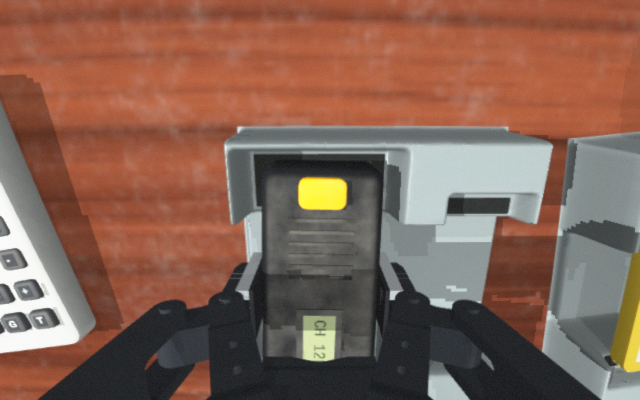

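The radio is seated at its rest height, with its body end at row 165 inside the pocket. I release it and do the belt clip.

Run:
```python
from h import *
p=ins(RI,-27,25); grip(68); st("rel"); lift(p)
w=20; z=pz(w,2); c=np.array([503.,-273.9])
over(c,8.5,265); grip(42)
to(c,40,250); hit=to(c,z,50,stop_force=5); st(f"down {hit}")
close(w); lift(c)
p=place(RI,43,25,-0.4,28,z,0,0)
d=get_image("wrist"); cv2.imwrite("pics/pl5.png",d["img"][...,::-1])
```

```text
rel t 52.8 tcp [602.  285.1  22.4] F [ 0.4 -1.   0.2] open 67.9 gf 0.0
lifted t 53.9 tcp [602.3 285.4 263.3] F [-0.   0.1 -1.7] open 68.2 gf 0.0
down False t 58.1 tcp [ 503.2 -274.     9.4] F [-0.7  0.  -0.6] open 41.9 gf 0.0
closed t 58.4 tcp [ 503.5 -274.    10. ] F [-0.2  0.6  3.5] open 18.3 gf 60.0
lifted t 59.6 tcp [ 502.4 -273.5  263.3] F [-0.9 -0.  -0.9] open 18.1 gf 59.6
place hit True want z 37.3 t 63.5 tcp [533.  286.2  38. ] F [-0.8  0.5  4.9] open 18.2 gf 60.1
```

View pics/pl5.png

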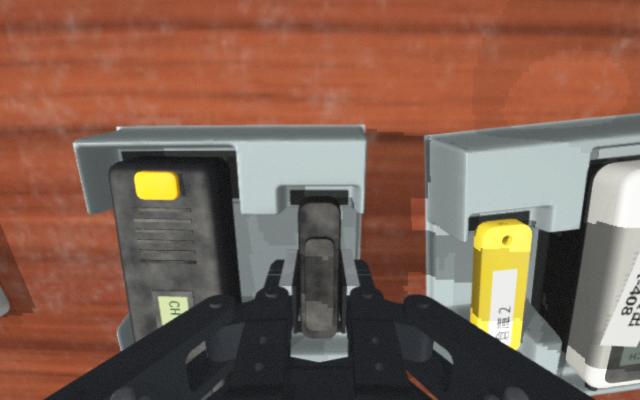

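The clip is in its slot (cols 300–342). I release it, retreat and check everything from above.

Run:
```python
from h import *
p=ins(RI,43,25); grip(33); st("rel"); lift(p,330)
reach([430,285,380],down(np.pi)); wait(.3)
d=get_image("wrist"); W=world_map(d); cv2.imwrite("pics/fin.png",d["img"][...,::-1])
for n,I,pts in [("handset(54)",CH,[(-27,-45),(-27,0),(-27,45),(-45,0),(-8,0)]),("tag(39)",CH,[(42,-28),(42,0),(42,28)]),("radio(46)",RI,[(-27,-20),(-27,25),(-27,70),(-45,25),(-10,25)]),("ant(38)",RI,[(-13,-50),(-13,-70)]),("clip(42)",RI,[(43,0),(43,25),(43,50)])]:
    out=[]
    for x,y in pts:
        q=ins(I,x,y); m=(np.hypot(W[...,0]-q[0],W[...,1]-q[1])<4); out.append(np.nanmedian(W[m][:,2]).round(1))
    print(n,out)
```

```text
rel t 63.8 tcp [532.5 285.8  36.9] F [ 0.7 -0.2 -0.5] open 32.6 gf 0.0
lifted t 65.1 tcp [532.4 285.9 328.7] F [-0.4 -0.1 -0.6] open 32.6 gf 0.0
handset(54) [np.float64(52.6), np.float64(52.0), np.float64(52.3), np.float64(52.0), np.float64(429.9)]
tag(39) [np.float64(453.8), np.float64(38.6), np.float64(39.0)]
radio(46) [np.float64(43.8), np.float64(44.7), np.float64(47.0), np.float64(44.5), np.float64(44.7)]
ant(38) [np.float64(36.7), np.float64(35.6)]
clip(42) [np.float64(42.4), np.float64(42.3), np.float64(39.9)]
```

View pics/fin.png

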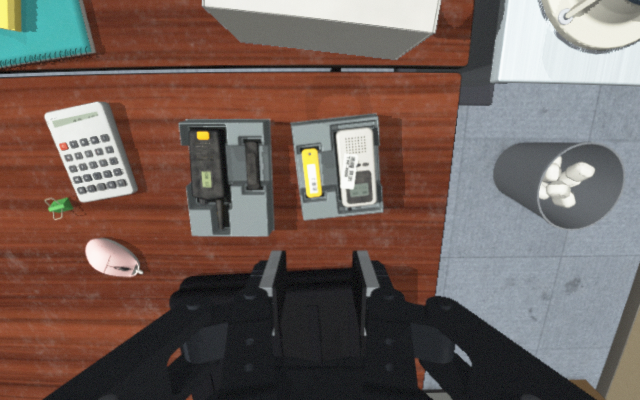

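The final view shows the radio with its antenna in the channel and the clip (cols 185–270), and the tag and handset (cols 295–382), all in place. The measured heights match flat seating, apart from two bad depth readings (one point on the handset, one on the tag).

```bash
python3 -c "
from h import *
print(finish_job())"
```

```text
the job is handed in; nothing more can be done
None
```

All five pieces are packed in their places in the order asked, and the job was handed in after about 66 s of robot time; I had to shift the handset about 34 mm on the table first because the scissors blocked a centred grasp.

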